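# Hang the headset on the swing-out hanger

## Robot

A 7-joint arm with a two-finger parallel gripper is mounted at the origin on the work surface; the furniture and walls round the work are solid. World frame = base frame: x ahead of the robot, y to its left, z up, the work surface at z = 0. Lengths are in m, angles in degrees, forces in N, time in s.
With the tool pointing down it reaches from about 0.425 to 0.875 m from the base axis. Payload 4.7 kg.
Tool frame: the origin (TCP) lies at the very end of the fingers, on their centre line; the grasp point (between the pads) lies env.grip_point_offset behind it (env.grip_point_offset is the distance from the TCP to the grasp point, in m); z points along the fingers, y is the direction in which the jaws open and shut (so a half turn about z gives the same grasp; the last joint's range is limited). The gripper opens to 87 mm and grips with 3 to 60 N. Pads are 19 mm wide; open, the fingers measure 117 mm over their backs; the gripper's body (75 mm by 190 mm) begins 51 mm behind the grasp point.
Start: joints at [-73.562, 18.392, -4.016, 83.108, 1.295, 78.541, -3.26], TCP at [0.175, 0.626, 0.223] pointing down, gripper open.
Joint ranges: [-163.93, 163.93], [-17.29, 119.83], [-79.2, 71.16], [3.27, 140.29], [-89.18, 269.18], [5.43, 117.66], [-154.24, 154.24]. Speed limits (degrees/s): [147.25, 147.25, 180, 180, 180, 180, 180].

## Interface

Orientations are given as [roll, pitch, yaw] about the fixed x, y, z axes, in that order (R = Rz(yaw) Ry(pitch) Rx(roll)).
In Python, from cell import env gives the robot as it stands.
- The arm moves only by the tool send_rows, never from a script. Its argument "plan" is a list of rows, each a list of 7 numbers: the finger opening in mm, from 0 to 87, then the shift along the tool's x, y, z in mm, then the turn, a rotation vector about the tool's x, y, z in rad. A call has 1 to 12 rows; each row shifts and turns the commanded pose from where the row before left it, along the tool's axes as they then stand; what a row does not reach is not made up. A row lasts 1/10 s, in which the tool goes at most 50 mm and 8.59 degrees, less where a joint would pass 70% of its speed; a pose out of reach is approached as far as the arm can. A call is refused whole if a number of a shift passes 50 or a number of a turn 0.15, either way. A call with a gripper value outside its range is refused whole. The fingers move at their own pace and stop on an object; "grip_force" is the grip in N (left out, the last holds). Time passes only in rows, so rows that do not move let the fingers close. It gives the time, the measured TCP pose, the force and the opening at its end, in the units of the state.
- env.get_obs(): the state, without advancing time (a new reading comes with each control period).
- env.read_camera(name): name is "side" or "top" or "wrist"; returns the picture (384x512x3 uint8, red, green, blue); there is no depth.
- env.get_calibration(name): a dict with "fx", "fy", "cx", "cy" (pixels), "extrinsics" (4x4, takes a point from camera to world coordinates). Camera axes: x right, y down, z forward; pixel columns grow to the right and rows downward; lengths in m; the calibration is good to about 2 mm. A picture is of the moment at which its call begins: read the wrist's pose just before it. get_calibration takes no time and is no camera call; for the wrist camera it gives the pose at the moment of the call.
- env.sign_off(): hands the job in, once; it reports no verdict.
Trained networks look in the newest picture that a camera, given by its name, has taken for a name from the list of things; names that differ only in an ending like _2 or _b are one class to them, and where a whole thing is asked for, a point or a joint stands for the part that bears it (a point fixed in the world has none). Each returns a list of dicts, best first, with "confidence" (0 to 1); they miss things now and then, are a little off and sometimes report something else, mostly with a low value. They report only what shows in the picture. A call takes as long as a camera call.
- env.regions_of(camera, query): "region" (384x512 bool, what is visible of it) and "rect" ([left, top, right, bottom] in pixels, round what is visible of it).
The state is a dict: "time_s": time; "qpos": joint angles; "joint_velocities": joint speeds; "effort": joint torques, N m; "tool_pos": TCP position; "tool_rot": TCP orientation; "force": force on the tool from outside, world axes, zero at the start; "wrist_torque": the same for the moment, N m; "grip_width": finger opening in m.
Only numpy, scipy, OpenCV 4.12 (cv2) and the standard library are available. Lean on these libraries where they do the work, as an engineer would, in place of code of your own. Each camera call takes 0.05 s, during which the arm holds its last target. There are 200 camera calls.

## Task

Put the headset away: swing the arm of the hanger clamped to the left edge of the desk fully out over the desk, to its stop, then hang the headset over the arm by its headband, square across it with one ear cup on each side and the head pad resting on the sleeve. Set it down on the arm gently and leave it hanging still; do not tip it over on the way, and leave the other things on the desk where they are.

Things in the scene. Friction and masses are not known exactly. Their poses are not given: they have to be found in the camera images.
- headset: wireless headset, grey band and shells, black pads, loose, 0.3 kg, standing on its ear cups. Origin: centre of its underside; z up, y ear to ear, x fore and aft. 199 mm wide in y, cups 62 mm deep in x and 78 tall, 99 mm free between the ear cushions; folded microphone 42 mm to -x beside the +y cup. The band arches in the y-z plane, 28 mm wide in x, crown 185 mm above the origin
- crown_top (a point): top of the band in the middle, 185 mm above the headset's origin; grasp here from above across the 28 mm width (headset's x). Band and head pad are together 26 mm thick here: keep fingertips less than 22 mm below this point to clear the bar
- crown_under (a point): underside of the head pad below the crown, the place that rests on the hanger arm, 26 mm below crown_top; axes as the headset's
- hanger: fixed clamp-on headset hanger on the left edge of the desk; its place along the edge varies. Origin on the desk's top edge (z = 0). A 21 mm tube rises 16 mm outside the edge to a swivel whose head ends 271 mm above the desk
- bar_pivot (a point): point on the vertical swivel axis at the height of the arm's bar axis, 250 mm above the desk
- bar_seat (a point): top of the bar's sleeve in the middle of its length, 75 mm from the swivel axis, 258 mm above the desk; -x of this point runs along the bar to its free end, z up
- bar_tip (a point): free end of the arm, on the bar's axis, 140 mm from the swivel axis, 250 mm above the desk. The bar is a level rod 16 mm in diameter, black sleeve from 28 to 132 mm from the swivel axis; its end cap, 29 mm in diameter and 10 mm long, stands 6.5 mm above the sleeve
- hanger_arm (a joint): angle of the hanger arm: 0 = parked along the desk edge, pointing to the robot's side (-x); grows as it swings inward over the desk; 1.571 = stop, fully out, pointing square from the edge into the desk (-y). A stiff swivel: it stays where it is left and takes about 2 N at the tip
- radio: black hand-held radio module, 115 x 65 x 41 mm, bystander, between monitor and hanger; origin under its centre
- multimeter: pocket multimeter, 128 x 66 x 38 mm, bystander; origin under its centre
- cell: flat grey battery cell, 53 x 34 x 10 mm, bystander near the hanger; origin under its centre
- cutters: red-handled side cutters, 146 x 44 x 11 mm, bystander; origin under their centre
- driver: red-handled screwdriver, 180 mm long, 26 mm thick, bystander; origin under its centre

How it is judged:
By the outcome, as a careful person would: the job done as asked, in the order asked, and still so for the second after the job is handed in, with the robot touching nothing.
It also fails if it takes over 61 s, if anything falls off the work surface, if the arm or the gripper's body presses on something with over 40 N, if the wrist force passes 120 N, or if a joint passes its speed limit or range.

## Working session

There is one attempt and no reset: what is moved stays moved. The work goes in short steps, Python scripts to look and compute and a tool call to move; the robot and the scene stay as the last step left them, time stands still between calls to the robot, and variables do not carry over. Pictures are saved under pics/ and viewed, about 8 in all and at most 12, crops included, and the job is handed in when it is done.

Besides the shell and the picture viewer there is one more tool, called after ">>>" as name(argument=value, ...), one argument or row to a line, values as JSON. send_rows: Moves the arm, as the interface text tells. Its arguments: {"type":"object","properties":{"plan":{"type":"array"},"grip_force":{"type":"number"}},"required":["plan"]}

```bash
mkdir -p pics; ls
cat > h.py <<'E'
import numpy as np, cv2
from cell import env
def snap(cam,fn):
    im=env.read_camera(cam); cv2.imwrite('pics/'+fn,cv2.cvtColor(im,cv2.COLOR_RGB2BGR)); return im
def ray(c,u,v):
    E=np.array(c['extrinsics']); d=E[:3,:3]@np.array([(u-c['cx'])/c['fx'],(v-c['cy'])/c['fy'],1]); return E[:3,3],d/np.linalg.norm(d)
def onz(c,u,v,z):
    o,d=ray(c,u,v); return o+d*(z-o[2])/d[2]
def proj(c,p):
    E=np.array(c['extrinsics']); q=E[:3,:3].T@(np.array(p)-E[:3,3]); return np.array([c['fx']*q[0]/q[2]+c['cx'],c['fy']*q[1]/q[2]+c['cy']])
def tri(rs):
    A=np.zeros((3,3));b=np.zeros(3)
    for o,d in rs:
        P=np.eye(3)-np.outer(d,d);A+=P;b+=P@o
    p=np.linalg.solve(A,b); return p,[np.linalg.norm((np.eye(3)-np.outer(d,d))@(p-o)) for o,d in rs]
E
python3 - <<'E'
from h import *
np.set_printoptions(precision=4,suppress=True)
for c in ['side','top','wrist']:
    snap(c,c+'1.png'); k=env.get_calibration(c); print(c,k['fx'],k['cx'],k['cy'],np.array(k['extrinsics']))
    if c!='wrist':
      for q in ['headset','hanger','hanger_arm','crown_top','radio','multimeter','cell','cutters','driver']:
        for r in env.regions_of(c,q)[:2]: print(c,q,round(r['confidence'],2),r['rect'],np.argwhere(r['region']).mean(0)[::-1])
print(env.get_obs(),env.grip_point_offset)
a=np.hstack([cv2.imread('pics/side1.png'),cv2.imread('pics/top1.png')]);
E
```

```text
pics
side 441.95448450618574 253.6248517138974 197.2717428854294 [[ 0.6241  0.6028 -0.4971  1.0796]
 [ 0.7812 -0.4693  0.4117 -0.432 ]
 [ 0.0149 -0.6453 -0.7638  1.0883]
 [ 0.      0.      0.      1.    ]]
side headset 0.64 [318.8, 228.5, 353.4, 265.4] [333.5838 248.0271]
side headset 0.55 [288.9, 145.2, 310.2, 163.8] [300.9577 150.7465]
side hanger 0.89 [320.7, 118.2, 372.3, 214.3] [350.2723 168.6   ]
side hanger_arm 0.81 [318.1, 119.2, 370.9, 149.0] [347.4144 134.1892]
side crown_top 0.61 [292.3, 145.6, 310.8, 162.5] [301.9712 150.9423]
side radio 0.7 [320.2, 232.6, 352.6, 263.5] [333.743  247.9384]
side radio 0.5 [106.7, 247.7, 157.6, 277.6] [135.3279 261.1789]
side multimeter 0.74 [216.9, 253.2, 252.7, 296.0] [233.9537 275.9546]
side cell 0.47 [336.6, 218.9, 354.3, 229.6] [345.0387 223.6065]
side cutters 0.67 [106.4, 246.9, 158.8, 277.6] [135.4441 260.9898]
side driver 0.85 [190.1, 293.6, 227.7, 337.7] [203.9882 307.9381]
side driver 0.52 [321.2, 118.9, 369.6, 146.0] [345.8    133.2914]
top 430.82918560937026 258.35737007478633 195.36478295600963 [[ 0.0248 -0.9988  0.0417  0.4221
[... 796 characters left out ...]
43591871613 194.405161199583 [[ 0.2686  0.9245  0.2704  0.1013]
 [ 0.9632 -0.2579 -0.0752  0.6472]
 [ 0.0002  0.2806 -0.9598  0.3841]
 [ 0.      0.      0.      1.    ]]
{'time_s': 1.05, 'qpos': array([-73.5625,  18.3923,  -4.0165,  83.1087,   1.2942,  78.5408,
        -3.2593]), 'joint_velocities': array([-0.0876, -0.0819, -0.078 , -0.0885,  0.0098, -0.0804,  0.0837]), 'effort': array([  0.0002, -49.1107,  -0.4035, -31.2782,  -0.064 ,   0.0333,
        -0.    ]), 'tool_pos': array([0.1751, 0.626 , 0.2226]), 'tool_rot': array([179.9967,   0.0018, 164.3722]), 'force': array([0.1324, 0.6467, 0.0275]), 'wrist_torque': array([-0.0325, -0.0408,  0.0246]), 'grip_width': 0.08685309391310146} 0.0187
```

View pics/side1.png

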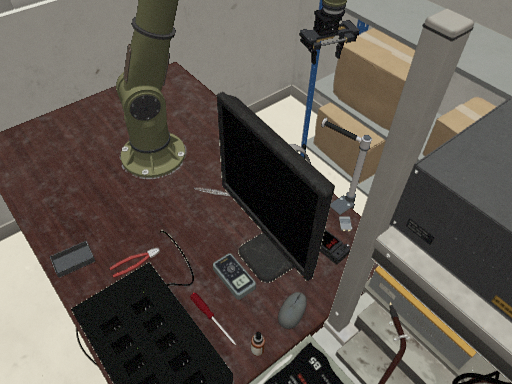

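View pics/top1.png

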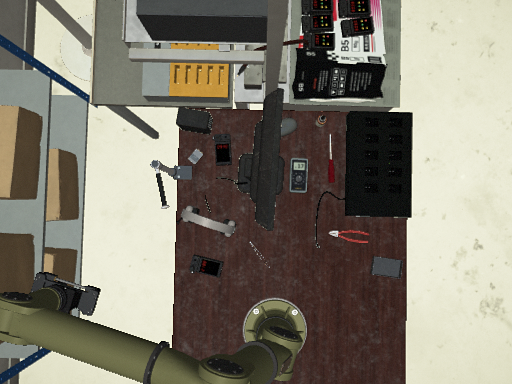

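Run:
```python
from h import *
np.set_printoptions(precision=4,suppress=True)
c=env.get_calibration('top');s=env.get_calibration('side')
snap('top','t2.png')
m=env.regions_of('top','headset')[0]['region'].astype(np.uint8)
print(cv2.minAreaRect(np.argwhere(m)[:,::-1].astype(np.float32)))
(cx,cy),_,_=cv2.minAreaRect(np.argwhere(m)[:,::-1].astype(np.float32))
print('crown',onz(c,cx,cy,.18))
print('ends',onz(c,181,212,.08),onz(c,235,231,.08))
print('piv',onz(c,156,163,.271),'tip',onz(c,165,207,.25))
print('side piv',onz(s,364,138,.271),'tip',onz(s,327,123,.25))
# tri of tip / pivot
print(tri([ray(c,165,207),ray(s,327,123)]),tri([ray(c,156,163),ray(s,365,140)]))
print('edge',onz(c,175,200,0),'radio',onz(c,222,149,.04),'cell',onz(c,195,156,.01),'mon',onz(c,265,222,.4))
t=cv2.imread('pics/t2.png')[95:295,125:325]; w=cv2.imread('pics/side1.png')[90:270,230:410]
cv2.imwrite('pics/z1.png',np.hstack([cv2.resize(t,(600,600),interpolation=2)]))
```

```text
((206.8516082763672, 219.69747924804688), (58.65387725830078, 19.70329475402832), 14.300277709960938)
crown [0.3972 0.2362 0.18  ]
ends [0.4201 0.3403 0.08  ] [0.3585 0.1492 0.08  ]
piv [0.5691 0.3866 0.271 ] tip [0.4346 0.359  0.25  ]
side piv [0.5674 0.3807 0.271 ] tip [0.4442 0.3644 0.25  ]
(array([0.4382, 0.3638, 0.2458]), [np.float64(0.005199408644638219), np.float64(0.005199408644638138)]) (array([0.5692, 0.388 , 0.261 ]), [np.float64(0.0014456483801114168), np.float64(0.001445648380111486)])
edge [0.4637 0.3789 0.    ] radio [0.6514 0.2067 0.04  ] cell [0.6275 0.3084 0.01  ] mon [0.3988 0.048  0.4   ]
```

View pics/z1.png

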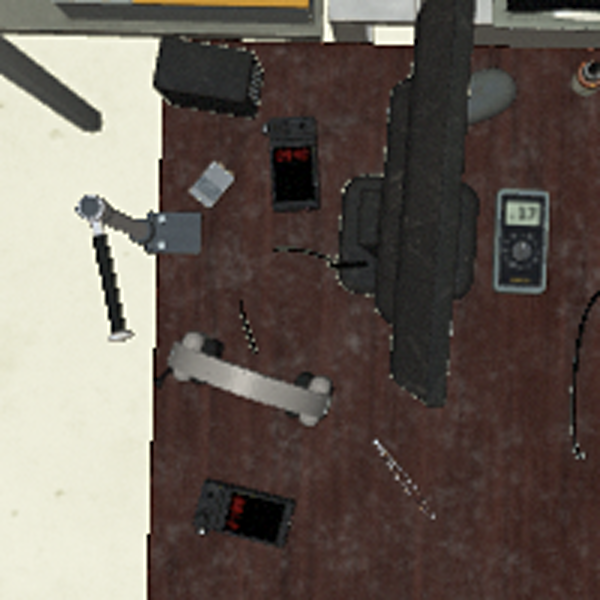

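View pics/wrist1.png

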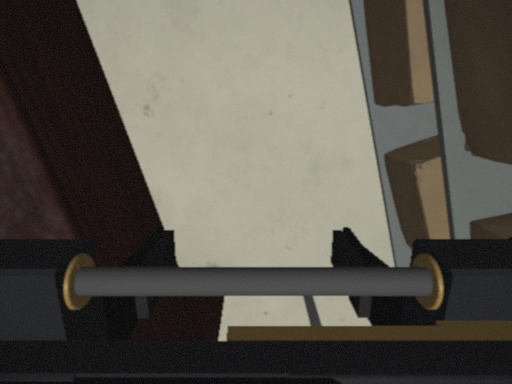

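The bar is parked with its pivot at about (0.569, 0.387) and its tip at about (0.436, 0.361). The headset crown is near (0.397, 0.236), and the headset's yaw is about -16°. Next I move to a view and pre-push point outside the bar.

>>> send_rows(
  plan=[
    [0,-30,-13,-8,0,0,0],
    [0,-30,-13,-8,0,0,0],
    [0,-30,-13,-8,0,0,0],
    [0,-30,-13,-8,0,0,0],
    [0,-30,-13,-8,0,0,0],
    [0,-30,-13,-8,0,0,0],
    [0,-30,-13,-8,0,0,0],
    [0,-30,-13,-8,0,0,0],
    [0,-30,-13,-8,0,0,0],
    [0,-30,-13,-8,0,0,0],
  ],
)

```text
time_s: 2.15
tool_pos: [0.43, 0.419, 0.3031]
tool_rot: [180.0, 0.0, 164.4]
force: [0.5, 0.7, -0.1]
grip_width: 0.015
```

>>> send_rows(
  plan=[
    [0,0,0,0,0,0,0.14],
    [0,0,0,0,0,0,0.14],
    [0,0,0,0,0,0,0.14],
    [0,0,0,0,0,0,0.14],
    [0,0,0,0,0,0,0.14],
    [0,0,0,0,0,0,0.14],
    [0,0,0,0,0,0,0.14],
    [0,0,0,0,0,0,0.14],
    [0,0,0,0,0,0,0],
    [0,0,0,0,0,0,0],
  ],
)

```text
time_s: 3.15
tool_pos: [0.4289, 0.42, 0.3026]
tool_rot: [180.0, -0.0, 100.4]
force: [0.5, -0.0, -0.0]
grip_width: 0.0002
```

Run:
```python
from h import *
np.set_printoptions(precision=4,suppress=True)
o=env.get_obs();print(o['time_s'],o['tool_pos'],o['tool_rot'],o['force'])
k=env.get_calibration('wrist');snap('wrist','w2.png');print(np.array(k['extrinsics']))
for n,p in dict(piv=[.569,.387,.25],tip=[.436,.361,.25],crown=[.397,.236,.185]).items(): print(n,proj(k,p))
for q in ['headset','hanger_arm']:
  for r in env.regions_of('wrist',q)[:2]: print(q,r['confidence'],r['rect'])
```

```text
3.15 [0.4289 0.42   0.3026] [179.9982  -0.0048 100.4016] [ 0.4856 -0.0032 -0.0322]
[[ 0.9834  0.1739  0.0512  0.4153]
 [ 0.1813 -0.944  -0.2756  0.4962]
 [ 0.0004  0.2803 -0.9599  0.4641]
 [ 0.      0.      0.      1.    ]]
piv [424.8663 285.8021]
tip [247.4731 287.5142]
crown [191.564  348.9717]
headset 0.67 [198.1, 206.0, 252.4, 240.1]
headset 0.39 [379.8, 297.0, 404.1, 331.2]
```

View pics/w2.png

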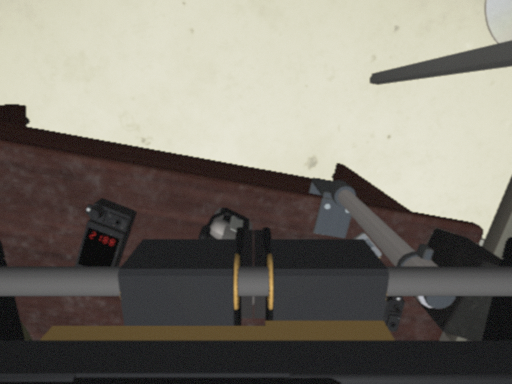

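>>> send_rows(
  plan=[
    [0,-8,6,23,0,0,0],
    [0,-8,6,23,0,0,0],
    [0,-8,5,22,0,0,0],
    [0,-8,0,0,0,0,0],
    [0,-8,0,0,0,0,0],
    [0,0,0,0,0,0,0],
  ],
)

```text
time_s: 3.9
tool_pos: [0.4536, 0.3831, 0.2363]
tool_rot: [179.9, -0.1, 100.1]
force: [0.8, -0.2, 0.3]
grip_width: 0.0007
```

>>> send_rows(
  plan=[
    [0,-11.5,-1.5,0,0,0,-0.1],
    [0,-11.5,-1.5,0,0,0,-0.1],
    [0,-11.5,-1.5,0,0,0,-0.1],
    [0,-11.5,-1.5,0,0,0,-0.1],
  ],
)

```text
time_s: 4.3
tool_pos: [0.462, 0.3407, 0.2367]
tool_rot: [179.7, -0.2, 123.5]
force: [0.2, 3.5, -0.1]
grip_width: 0.0005
```

Run:
```python
from h import *
np.set_printoptions(precision=4,suppress=True)
o=env.get_obs();print(o['time_s'],o['tool_pos'],o['tool_rot'],o['force'],o['qpos'])
k=env.get_calibration('wrist');a=snap('wrist','w3.png');snap('top','t3.png');
t=cv2.resize(cv2.imread('pics/t3.png')[130:258,130:258],(400,400),interpolation=2)
s=snap('side','s3.png');s=cv2.resize(cv2.imread('pics/s3.png')[90:218,270:398],(400,400),interpolation=2)
cv2.imwrite('pics/z3.png',np.hstack([t,s]))
```

```text
4.3 [0.462  0.3407 0.2367] [179.7153  -0.1523 123.5038] [ 0.2412  3.5244 -0.0747] [-50.7479   8.4181  13.1313  93.8636  -2.085   77.6479  -3.8138]
```

View pics/z3.png

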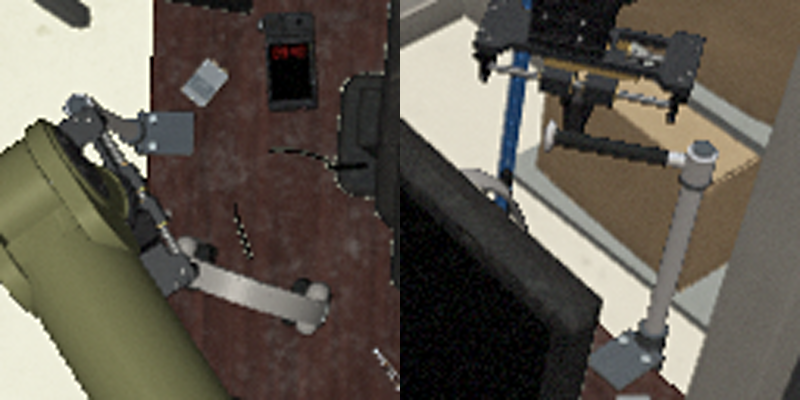

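Contact is confirmed: the force is 3.5 N and the finger is against the bar near its tip. I continue the swing.

>>> send_rows(
  plan=[
    [0,-11.5,-1.2,0,0,0,-0.1],
    [0,-11.5,-1.2,0,0,0,-0.1],
    [0,-11.5,-1.2,0,0,0,-0.1],
    [0,-11.5,-1.2,0,0,0,-0.1],
    [0,-11.5,-1.2,0,0,0,-0.1],
    [0,-11.5,-1.2,0,0,0,-0.1],
    [0,-11.5,-1.2,0,0,0,-0.1],
  ],
)

```text
time_s: 5.15
tool_pos: [0.5167, 0.2837, 0.2355]
tool_rot: [179.9, -0.1, 163.5]
force: [-1.6, 2.3, 2.1]
grip_width: 0.0005
```

>>> send_rows(
  plan=[
    [0,-11.5,-1.2,0,0,0,-0.1],
    [0,-8,-1,0,0,0,-0.07],
  ],
)

```text
time_s: 5.35
tool_pos: [0.5353, 0.2763, 0.2353]
tool_rot: [179.9, -0.0, 173.1]
force: [-1.3, 1.2, 0.7]
grip_width: 0.0005
```

>>> send_rows(
  plan=[
    [0,-4,0,0,0,0,-0.03],
    [0,-2,0,0,0,0,0],
    [0,0,0,0,0,0,0],
  ],
)

```text
time_s: 5.65
tool_pos: [0.5414, 0.2749, 0.235]
tool_rot: [180.0, -0.0, 174.6]
force: [-2.7, 0.4, 1.0]
grip_width: 0.0003
```

>>> send_rows(
  plan=[
    [0,-3,0,0,0,0,-0.04],
    [0,-3,0,0,0,0,-0.04],
    [0,-2,0,0,0,0,0],
    [0,0,0,0,0,0,0],
  ],
)

```text
time_s: 6.05
tool_pos: [0.5491, 0.2735, 0.2346]
tool_rot: [-180.0, -0.1, 179.2]
force: [-3.2, -2.1, 3.1]
grip_width: 0.0004
```

>>> send_rows(
  plan=[
    [0,-3,0,0,0,0,0],
    [0,-2,0,0,0,0,0],
    [0,0,0,0,0,0,0],
  ],
)

```text
time_s: 6.35
tool_pos: [0.5495, 0.2735, 0.2345]
tool_rot: [-179.9, -0.6, 179.3]
force: [-15.8, -4.4, 8.0]
grip_width: 0.0005
```

The arm is at its stop: 5 mm commanded gave only 0.4 mm of motion, and the force rose to 16 N. I back off, rise and look at the headset and bar.

>>> send_rows(
  plan=[
    [0,20,0,0,0,0,0],
    [0,20,0,0,0,0,0],
    [0,0,0,-50,0,0,0],
    [0,0,0,-50,0,0,0],
    [60,0,0,-50,0,0,0],
    [87,24,-12,0,0,0,0],
    [87,0,0,0,0,0,0],
    [87,0,0,0,0,0,0],
  ],
)

```text
time_s: 7.15
tool_pos: [0.4908, 0.2624, 0.3846]
tool_rot: [179.9, 0.1, 179.2]
force: [0.1, 0.0, -0.8]
grip_width: 0.0245
```

```bash
cat > look.py <<'E'
from h import *
import sys,pickle
n=sys.argv[1]
np.set_printoptions(precision=4,suppress=True)
o=env.get_obs();print(o['time_s'],o['tool_pos'],o['tool_rot'],o['force'],o['qpos'])
k=env.get_calibration('wrist');snap('wrist',n+'.png');pickle.dump(k,open(n+'.k','wb'))
for q in ['headset','hanger_arm']:
  for r in env.regions_of('wrist',q)[:1]:
    b=cv2.minAreaRect(np.argwhere(r['region'])[:,::-1].astype(np.float32)); print(q,r['confidence'],r['rect'],b)
for a,p in dict(piv=[.569,.387,.271],tip=[.569,.247,.25],crown=[.397,.236,.185]).items(): print(a,proj(k,p))
E
python3 look.py w4
```

```text
7.15 [0.4908 0.2624 0.3846] [179.9496   0.0854 179.2306] [ 0.1101  0.0454 -0.7775] [-42.3315   5.0939  12.5527  80.8153  -1.1085  94.1121  59.3224]
headset 0.93 [166.8, 46.3, 320.8, 122.3] ((240.91156005859375, 85.14149475097656), (151.8231658935547, 56.71295166015625), 11.911215782165527)
hanger_arm 0.62 [245.2, 244.0, 307.6, 265.0] ((275.0, 255.5), (21.0, 66.0), 90.0)
piv [382.4647 266.8015]
tip [238.2204 258.1966]
crown [226.4754  84.703 ]
```

>>> send_rows(
  plan=[
    [87,25,-12,0,0,0,0],
    [87,24,-12,0,0,0,0],
    [87,0,0,0,0,0,0],
    [87,0,0,0,0,0,0],
  ],
)

```text
time_s: 7.7
tool_pos: [0.4414, 0.2391, 0.3842]
tool_rot: [180.0, 0.0, 179.3]
force: [0.5, 0.6, 0.2]
grip_width: 0.0683
```

```bash
python3 look.py w5; python3 -c "
import cv2,numpy as np
f=lambda n:cv2.resize(cv2.imread('pics/'+n+'.png'),(800,600))
from h import *
snap('top','t5.png')
cv2.imwrite('pics/z5.png',np.vstack([np.hstack([cv2.imread('pics/w4.png')[:300,:400],cv2.imread('pics/w5.png')[:300,:400]]),np.hstack([cv2.imread('pics/w4.png')[:300,112:],cv2.resize(cv2.imread('pics/t5.png')[130:226,130:258],(400,300),interpolation=2)])]))"
```

```text
7.7 [0.4414 0.2391 0.3842] [179.9909   0.0157 179.2659] [0.5219 0.5949 0.1523] [-43.2608  -1.7362  11.4847  87.6881   0.3472  93.9951  57.509 ]
headset 0.69 [190.0, 84.6, 335.2, 156.7] ((259.6470947265625, 120.9117660522461), (147.2191162109375, 49.477264404296875), 14.03624439239502)
hanger_arm 0.45 [265.6, 199.5, 382.0, 309.9] ((306.1724548339844, 260.8320617675781), (96.30204010009766, 119.4074935913086), 51.48307418823242)
piv [400.9519 310.9621]
tip [261.2137 299.9327]
crown [249.1476 131.3728]
```

View pics/z5.png

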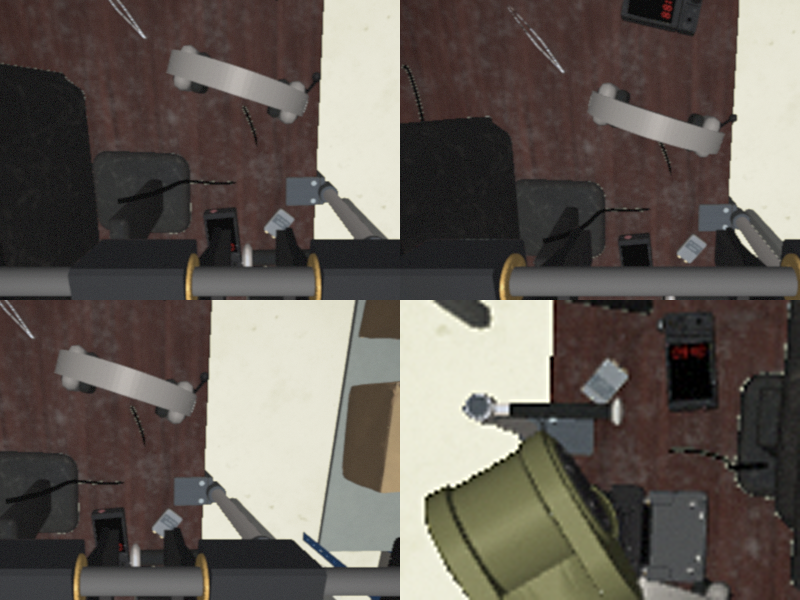

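```bash
cat > band.py <<'E'
from h import *
import pickle
np.set_printoptions(precision=4,suppress=True)
K=[];Es=[];C=[]
for n,roi in (('w4',(150,330,35,135)),('w5',(175,345,75,165))):
    k=pickle.load(open(n+'.k','rb'));im=cv2.imread('pics/'+n+'.png').astype(int)
    m=np.zeros(im.shape[:2],np.uint8);x0,x1,y0,y1=roi
    g=im[y0:y1,x0:x1];m[y0:y1,x0:x1]=((g.min(2)>75)&(g.max(2)-g.min(2)<25))
    m[:, :]=cv2.morphologyEx(m,cv2.MORPH_OPEN,np.ones((3,3)))
    # band only: open with larger kernel keeps all; take largest comp
    _,l,st,_=cv2.connectedComponentsWithStats(m);i=1+st[1:,4].argmax();p=np.argwhere(l==i)[:,::-1].astype(np.float32)
    r=cv2.minAreaRect(p);b=cv2.boxPoints(r);print(n,r,st[i])
    a=np.deg2rad(r[2]); L,W=r[1]
    if L<W: a+=np.pi/2;L=W
    d=np.array([np.cos(a),np.sin(a)]); d*=np.sign(d[0]); c=np.array(r[0])
    # mid-section band centre: points within 12px of centre along d
    t=(p-c)@d; mid=p[abs(t)<10].mean(0)
    K.append(k);Es.append((c-d*L/2,c+d*L/2));C.append(mid);print(mid)
e=[tri([ray(K[v],*Es[v][j]) for v in (0,1)]) for j in (0,1)];print(e)
print('crown tri',tri([ray(K[v],*C[v]) for v in (0,1)]))
for v in (0,1): print('mid at .185',onz(K[v],*C[v],.185),[onz(K[v],*Es[v][j],.11) for j in (0,1)])
c=env.get_calibration('top');s=env.get_calibration('side')
print('bar top-view',onz(c,155.6,163.6,.271),onz(c,198.8,165.5,.25))
a=snap('side','s5.png')
for q in ['hanger_arm','hanger']:
  for r in env.regions_of('side',q)[:1]: print(q,r['confidence'],r['rect'])
for p in ([.569,.387,.271],[.569,.247,.25]):print(proj(s,p),proj(c,p))
z=cv2.imread('pics/w4.png'); cv2.imwrite('pics/z6.png',np.hstack([cv2.resize(cv2.imread('pics/s5.png')[90:165,290:390],(800,600),interpolation=2)]))
E
python3 band.py
```

```text
w4 ((236.44998168945312, 84.1500015258789), (145.78099060058594, 44.90434265136719), 18.43494987487793) [ 167   45  141   79 4493]
[237.4699  80.9381]
w5 ((255.12261962890625, 120.2131576538086), (138.845458984375, 42.69917678833008), 18.103763580322266) [ 188   83  136   74 4064]
[253.3545 125.7036]
[(array([0.3609, 0.1514, 0.0863]), [np.float64(0.0012866456557847643), np.float64(0.0012866456557848005)]), (array([0.4235, 0.3398, 0.0741]), [np.float64(0.0004461859060787482), np.float64(0.00044618590607877157)])]
crown tri (array([0.3924, 0.2436, 0.1508]), [np.float64(0.00295992744754106), np.float64(0.0029599274475410856)])
mid at .185 [0.3933 0.2479 0.185 ] [array([0.3642, 0.1561, 0.11  ]), array([0.4229, 0.3336, 0.11  ])]
mid at .185 [0.3909 0.2408 0.185 ] [array([0.3606, 0.1572, 0.11  ]), array([0.4188, 0.3326, 0.11  ])]
bar top-view [0.5672 0.3878 0.271 ] [0.5668 0.2576 0.25  ]
hanger_arm 0.66 [327.5, 140.9, 369.0, 165.4]
hanger 0.57 [328.5, 134.9, 370.0, 215.4]
[366.0016 137.3654] [155.8671 163.0256]
[328.6836 165.0862] [202.223  164.8838]
```

View pics/z6.png

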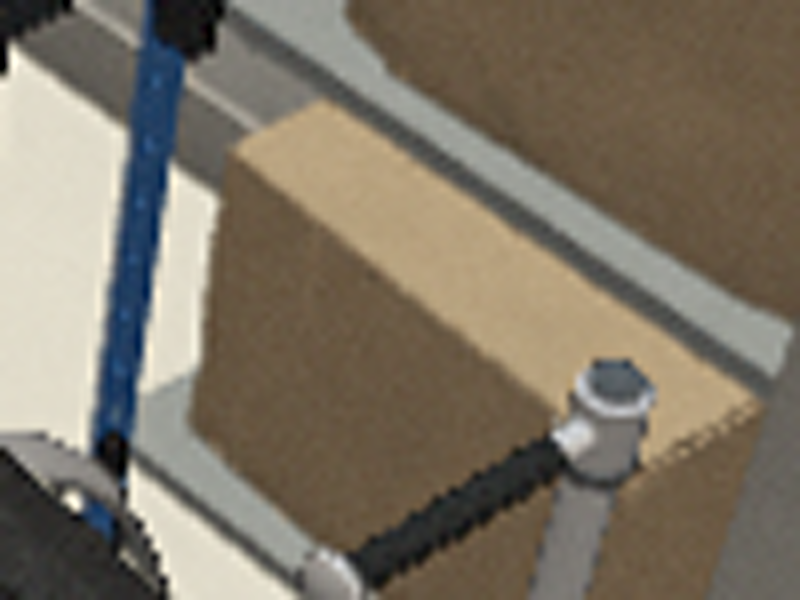

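Side view: the swivel top at about (367, 137) matches the estimate, and the bar tip is at about (331, 162), so the bar is at the stop. Its pivot is near (0.567, 0.389) and the seat is near y = 0.314. The headset crown is at (0.392, 0.2455) with yaw -18.4°, and the end-to-end length of 199 mm agrees with the text. Next I turn and go above the crown.

>>> send_rows(
  plan=[
    [65,0,0,0,0,0,0.14],
    [65,0,0,0,0,0,0.14],
    [65,0,0,0,0,0,0.14],
    [65,0,0,0,0,0,0.14],
    [65,0,0,0,0,0,0.14],
    [65,0,0,0,0,0,0.14],
    [65,0,0,0,0,0,0.14],
    [65,0,0,0,0,0,0.14],
    [65,0,0,0,0,0,0.14],
    [65,0,0,0,0,0,0.14],
    [65,0,0,0,0,0,0.14],
    [65,0,0,0,0,0,0.14],
  ],
)

```text
time_s: 9.25
tool_pos: [0.4414, 0.239, 0.3844]
tool_rot: [-180.0, 0.0, 82.7]
force: [-0.6, 0.2, -0.4]
grip_width: 0.0653
```

>>> send_rows(
  plan=[
    [65,0,0,0,0,0,0.14],
    [65,0,0,0,0,0,0.06],
    [65,-3,-16,0,0,0,0],
    [65,-3,-16,0,0,0,0],
    [65,-3,-16,0,0,0,0],
    [65,0,0,40,0,0,0],
    [65,0,0,40,0,0,0],
    [65,0,0,40,0,0,0],
    [65,0,0,0,0,0,0],
    [65,0,0,0,0,0,0],
  ],
)

```text
time_s: 10.25
tool_pos: [0.3921, 0.246, 0.2656]
tool_rot: [180.0, -0.0, 71.6]
force: [-0.1, 0.1, 1.7]
grip_width: 0.065
```

```bash
python3 look.py w7
python3 - <<'E'
from h import *
c=env.get_calibration('wrist')
o=env.get_obs();print(proj(c,[.392,.2455,.185]),proj(c,o['tool_pos']))
E
```

```text
10.25 [0.3921 0.246  0.2656] [179.9961  -0.0227  71.6297] [-0.0906  0.0971  1.7486] [-43.3156  -5.8215   7.366  104.7993   0.7443  80.9545 -54.4742]
headset 0.92 [207.0, 78.3, 280.4, 262.9] ((254.51559448242188, 168.59750366210938), (192.03744506835938, 72.63613891601562), 80.90972137451172)
piv [ 584.8455 -212.2559]
tip [556.3728 140.8741]
crown [262.4254 212.0956]
[250.79139306 204.29598506] [252.64757523 246.95280688]
```

View pics/w7.png

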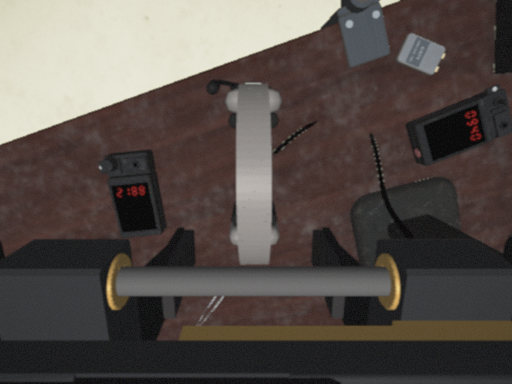

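The wrist picture shows the band at column ~254, centred between the fingers (252) and parallel to them. I descend and grip.

>>> send_rows(
  plan=[
    [65,0,0,30,0,0,0],
    [65,0,0,30,0,0,0],
    [65,0,0,25,0,0,0],
    [65,0,0,14,0,0,0],
    [65,0,0,0,0,0,0],
    [50,0,0,0,0,0,0],
    [40,0,0,0,0,0,0],
    [34,0,0,0,0,0,0],
    [30,0,0,0,0,0,0],
    [26,0,0,0,0,0,0],
    [20,0,0,0,0,0,0],
    [20,0,0,0,0,0,0],
  ],
  grip_force=25,
)

```text
time_s: 11.6
tool_pos: [0.3928, 0.2457, 0.1658]
tool_rot: [180.0, -0.0, 71.6]
force: [-0.8, -0.3, 1.4]
grip_width: 0.0278
```

>>> send_rows(
  plan=[
    [15,0,0,0,0,0,0],
    [15,0,0,0,0,0,0],
    [15,0,0,0,0,0,0],
  ],
)

```text
time_s: 11.9
tool_pos: [0.3929, 0.2457, 0.1658]
tool_rot: [180.0, -0.0, 71.6]
force: [-0.2, -0.3, 3.3]
grip_width: 0.028
```

Gripped at 28.0 mm. I lift slowly and straight up first.

>>> send_rows(
  plan=[
    [15,0,0,-5,0,0,0],
    [15,0,0,-10,0,0,0],
    [15,0,0,-15,0,0,0],
    [15,0,0,-20,0,0,0],
    [15,0,0,-20,0,0,0],
    [15,0,0,-20,0,0,0],
    [15,0,0,-20,0,0,0],
    [15,0,0,-20,0,0,0],
    [15,0,0,-20,0,0,0],
    [15,0,0,-20,0,0,0],
    [15,0,0,-20,0,0,0],
    [15,0,0,-10,0,0,0],
  ],
)

```text
time_s: 13.1
tool_pos: [0.3932, 0.2457, 0.3676]
tool_rot: [179.9, -0.1, 71.5]
force: [0.0, 0.3, -3.5]
grip_width: 0.0279
```

Run:
```python
from h import *
o=env.get_obs();print({k:np.round(o[k],3) for k in ('time_s','tool_pos','tool_rot','qpos','force','wrist_torque','grip_width')})
```

```text
{'time_s': np.float64(13.1), 'tool_pos': array([0.393, 0.246, 0.368]), 'tool_rot': array([ 1.79919e+02, -1.21000e-01,  7.15370e+01]), 'qpos': array([-43.507,  -6.569,   7.402,  94.035,   0.841,  92.335, -54.58 ]), 'force': array([ 0.034,  0.255, -3.483]), 'wrist_torque': array([-0.161,  0.077, -0.054]), 'grip_width': np.float64(0.028)}
```

>>> send_rows(
  plan=[
    [15,0,0,-10,0,0,-0.05],
    [15,0,0,-10,0,0,-0.1],
    [15,0,0,-10,0,0,-0.13],
    [15,0,0,-10,0,0,-0.13],
    [15,0,0,-10,0,0,-0.13],
    [15,0,0,-10,0,0,-0.13],
    [15,0,0,-10,0,0,-0.13],
    [15,0,0,-10,0,0,-0.13],
    [15,0,0,-10,0,0,-0.13],
    [15,0,0,0,0,0,-0.13],
    [15,0,0,0,0,0,-0.13],
    [15,0,0,0,0,0,-0.13],
  ],
)

```text
time_s: 14.3
tool_pos: [0.3927, 0.2454, 0.4552]
tool_rot: [-180.0, -0.0, 154.9]
force: [0.4, -0.1, -3.5]
grip_width: 0.0277
```

>>> send_rows(
  plan=[
    [15,0,0,0,0,0,-0.13],
    [15,0,0,0,0,0,-0.13],
    [15,0,0,0,0,0,-0.13],
    [15,0,0,0,0,0,-0.05],
    [15,0,0,0,0,0,0],
    [15,0,0,0,0,0,0],
  ],
)

```text
time_s: 14.9
tool_pos: [0.3927, 0.2455, 0.4553]
tool_rot: [-180.0, -0.0, 179.8]
force: [-0.3, -0.7, -2.3]
grip_width: 0.0273
```

Run:
```python
from h import *
o=env.get_obs();print({k:np.round(o[k],3) for k in ('time_s','tool_pos','tool_rot','qpos','force','wrist_torque','grip_width')})
```

```text
{'time_s': np.float64(14.9), 'tool_pos': array([0.393, 0.246, 0.455]), 'tool_rot': array([-1.79981e+02, -2.40000e-02,  1.79757e+02]), 'qpos': array([-49.298,  -5.402,  12.634,  83.004,   1.209, 102.296,  53.296]), 'force': array([-0.28 , -0.723, -2.288]), 'wrist_torque': array([ 0.025,  0.019, -0.001]), 'grip_width': np.float64(0.027)}
```

>>> send_rows(
  plan=[
    [15,-6,2,0,0,0,0],
    [15,-12,5,0,0,0,0],
    [15,-18,7,0,0,0,0],
    [15,-20,8,0,0,0,0],
    [15,-20,8,0,0,0,0],
    [15,-20,8,0,0,0,0],
    [15,-20,8,0,0,0,0],
    [15,-20,8,0,0,0,0],
    [15,-18,7,0,0,0,0],
    [15,-12,5,0,0,0,0],
    [15,-8,3,0,0,0,0],
    [15,0,0,0,0,0,0],
  ],
)

```text
time_s: 16.1
tool_pos: [0.5683, 0.3144, 0.4539]
tool_rot: [-179.9, -0.1, 179.8]
force: [-0.3, 0.5, -4.1]
grip_width: 0.028
```

>>> send_rows(
  plan=[
    [15,0,0,20,0,0,0],
    [15,0,0,20,0,0,0],
    [15,0,0,20,0,0,0],
    [15,0,0,10,0,0,0],
    [15,0,0,0,0,0,0],
  ],
)

```text
time_s: 16.6
tool_pos: [0.5661, 0.3139, 0.3842]
tool_rot: [-179.9, -0.1, 179.9]
force: [-0.4, -0.7, -2.6]
grip_width: 0.0277
```

Run:
```python
from h import *
np.set_printoptions(precision=4,suppress=True)
o=env.get_obs();print({k:np.round(o[k],3) for k in ('time_s','tool_pos','tool_rot','force','wrist_torque','grip_width')})
for n in ('side','top','wrist'): snap(n,n+'8.png')
s=env.get_calibration('side')
print(proj(s,[.567,.314,.258]),proj(s,o['tool_pos']))
a=cv2.resize(cv2.imread('pics/side8.png')[70:210,280:400],(514,600),interpolation=2)
b=cv2.resize(cv2.imread('pics/top8.png')[120:220,130:225],(286,300),interpolation=2); w=cv2.resize(cv2.imread('pics/wrist8.png'),(286,300))
cv2.imwrite('pics/z8.png',np.hstack([a,np.vstack([b,w])]))
```

```text
{'time_s': np.float64(16.6), 'tool_pos': array([0.566, 0.314, 0.384]), 'tool_rot': array([-179.933,   -0.141,  179.853]), 'force': array([-0.371, -0.667, -2.581]), 'wrist_torque': array([ 0.033, -0.034, -0.022]), 'grip_width': np.float64(0.028)}
[346.1955 151.7199] [354.7756 114.8258]
```

View pics/z8.png

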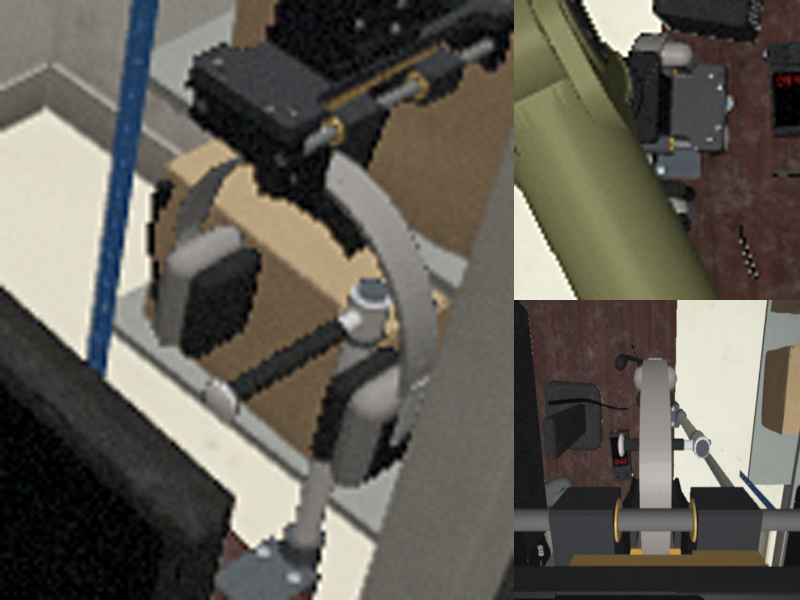

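The cups straddle the bar squarely and the band is over mid-sleeve. I lower, then creep down to contact.

>>> send_rows(
  plan=[
    [15,0,0,10,0,0,0],
    [15,0,0,20,0,0,0],
    [15,0,0,20,0,0,0],
    [15,0,0,20,0,0,0],
    [15,0,0,15,0,0,0],
    [15,0,0,10,0,0,0],
    [15,0,0,6,0,0,0],
    [15,0,0,4,0,0,0],
    [15,0,0,3,0,0,0],
    [15,0,0,3,0,0,0],
    [15,0,0,2,0,0,0],
    [15,0,0,0,0,0,0],
  ],
)

```text
time_s: 17.95
tool_pos: [0.567, 0.3141, 0.2725]
tool_rot: [180.0, -0.0, 179.8]
force: [-0.1, 0.7, -2.0]
grip_width: 0.028
```

>>> send_rows(
  plan=[
    [15,0,0,1.5,0,0,0],
    [15,0,0,1.5,0,0,0],
    [15,0,0,0,0,0,0],
  ],
)

```text
time_s: 18.25
tool_pos: [0.5669, 0.3141, 0.2694]
tool_rot: [-180.0, -0.0, 179.8]
force: [-0.3, 0.7, -3.2]
grip_width: 0.0283
```

>>> send_rows(
  plan=[
    [15,0,0,1.5,0,0,0],
    [15,0,0,1.5,0,0,0],
    [15,0,0,0,0,0,0],
  ],
)

```text
time_s: 18.55
tool_pos: [0.5669, 0.3141, 0.2663]
tool_rot: [-180.0, -0.0, 179.8]
force: [0.5, -0.1, -3.2]
grip_width: 0.0276
```

>>> send_rows(
  plan=[
    [15,0,0,1,0,0,0],
    [15,0,0,0,0,0,0],
  ],
)

```text
time_s: 18.75
tool_pos: [0.567, 0.3141, 0.2654]
tool_rot: [-180.0, -0.0, 179.8]
force: [-0.5, 0.6, -3.6]
grip_width: 0.0277
```

>>> send_rows(
  plan=[
    [15,0,0,1,0,0,0],
    [15,0,0,0,0,0,0],
  ],
)

```text
time_s: 18.95
tool_pos: [0.5671, 0.3141, 0.2648]
tool_rot: [180.0, 0.0, 179.8]
force: [-0.7, -0.3, -2.8]
grip_width: 0.028
```

>>> send_rows(
  plan=[
    [15,0,0,1,0,0,0],
    [15,0,0,0,0,0,0],
  ],
)

```text
time_s: 19.15
tool_pos: [0.5671, 0.3142, 0.2647]
tool_rot: [180.0, 0.1, 179.8]
force: [-0.9, -0.5, 2.9]
grip_width: 0.0276
```

Contact came at TCP z = 0.2647, as predicted. I relax 1 mm and open gently.

>>> send_rows(
  plan=[
    [15,0,0,-1,0,0,0],
    [15,0,0,0,0,0,0],
    [28,0,0,0,0,0,0],
    [29,0,0,0,0,0,0],
    [30,0,0,0,0,0,0],
    [32,0,0,0,0,0,0],
    [35,0,0,0,0,0,0],
    [40,0,0,0,0,0,0],
    [46,0,0,0,0,0,0],
    [50,0,0,0,0,0,0],
    [50,0,0,0,0,0,0],
  ],
  grip_force=5,
)

```text
time_s: 20.25
tool_pos: [0.567, 0.3141, 0.2646]
tool_rot: [180.0, 0.0, 179.8]
force: [-0.3, 0.9, -0.3]
grip_width: 0.0488
```

>>> send_rows(
  plan=[
    [50,0,0,-5,0,0,0],
    [50,0,0,-10,0,0,0],
    [50,0,0,-20,0,0,0],
    [50,0,0,-30,0,0,0],
    [50,0,0,-40,0,0,0],
    [50,0,0,-40,0,0,0],
    [50,30,0,0,0,0,0],
    [50,40,0,0,0,0,0],
    [50,40,0,0,0,0,0],
    [50,30,0,0,0,0,0],
    [50,0,0,0,0,0,0],
  ],
)

```text
time_s: 21.35
tool_pos: [0.4234, 0.3158, 0.4121]
tool_rot: [179.8, 0.0, -179.9]
force: [0.3, -0.1, -0.3]
grip_width: 0.0501
```

Run:
```python
from h import *
np.set_printoptions(precision=4,suppress=True)
o=env.get_obs();print({k:np.round(o[k],3) for k in ('time_s','tool_pos','force','grip_width')})
for n in ('side','top','wrist'): snap(n,n+'9.png')
a=cv2.resize(cv2.imread('pics/side9.png')[90:230,280:400],(514,600),interpolation=2)
b=cv2.resize(cv2.imread('pics/top9.png')[120:220,130:225],(286,300),interpolation=2); w=cv2.resize(cv2.imread('pics/wrist9.png'),(286,300))
cv2.imwrite('pics/z9.png',np.hstack([a,np.vstack([b,w])]))
```

```text
{'time_s': np.float64(21.35), 'tool_pos': array([0.423, 0.316, 0.412]), 'force': array([ 0.332, -0.106, -0.277]), 'grip_width': np.float64(0.05)}
```

View pics/z9.png

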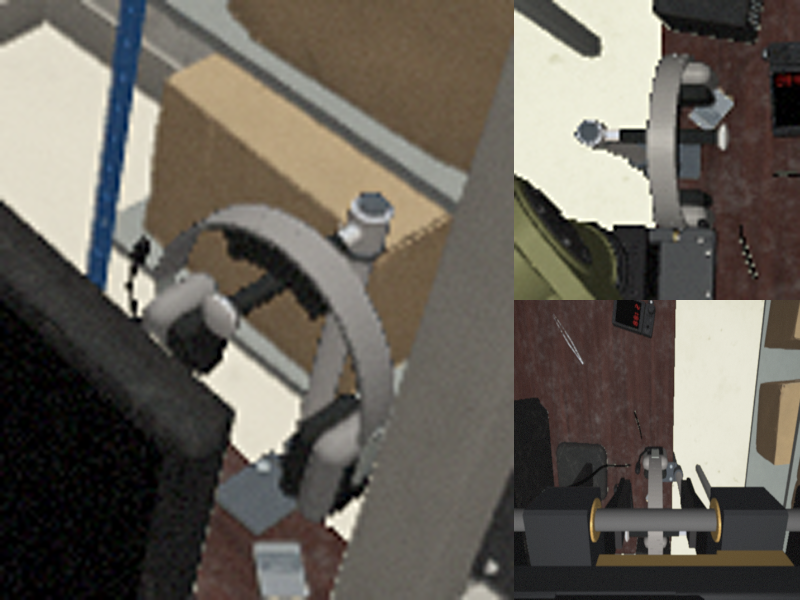

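>>> send_rows(
  plan=[
    [50,10,30,0,0,0,0],
    [50,10,40,0,0,0,0],
    [50,10,40,0,0,0,0],
    [50,0,30,0,0,0,0],
    [50,0,0,0,0,0,0],
    [50,0,0,0,0,0,0],
    [50,0,0,0,0,0,0],
    [50,0,0,0,0,0,0],
    [50,0,0,0,0,0,0],
    [50,0,0,0,0,0,0],
  ],
)

```text
time_s: 22.5
tool_pos: [0.3977, 0.4539, 0.4101]
tool_rot: [180.0, 0.0, 179.8]
force: [-0.6, 0.2, 0.1]
grip_width: 0.0496
```

```bash
cat > ov.py <<'E'
from h import *
import sys
o=env.get_obs();print(o['time_s'],o['tool_pos'])
R0=np.array([[0,-1,0],[1,0,0],[0,0,1.]]);O=np.array([.567,.314,.099])
out=[]
for n,(y0,y1,x0,x1),S in (('side',(110,220,300,380),5.45),('top',(130,215,140,200),6)):
    old=cv2.imread(f'pics/{n}9.png');snap(n,n+'10.png');im=cv2.imread(f'pics/{n}10.png')
    d=np.abs(im.astype(int)-old).max(2)[y0:y1,x0:x1];print(n,'changed px',(d>40).sum())
    k=env.get_calibration(n)
    z=cv2.resize(im[y0:y1,x0:x1],None,fx=S,fy=S,interpolation=cv2.INTER_CUBIC)
    P=lambda p:tuple(((proj(k,O+R0@np.array(p))-[x0,y0]+.5)*S).astype(int).tolist())
    for s,col in ((1,(0,255,0)),(-1,(0,255,255))):
        c=[P((a*.031,s*b,h)) for a in(-1,1) for b in(.05,.0995) for h in(0,.078)]
        for i in range(8):
            for j in (1,2,4):
                if not i&j: cv2.line(z,c[i],c[i|j],col,1)
    for p in ((.014,0,.185),(-.014,0,.185),(.014,0,.159),(-.014,0,.159)): cv2.circle(z,P(p),3,(0,0,255),1)
    out.append(cv2.copyMakeBorder(z,0,600-z.shape[0],0,0,cv2.BORDER_CONSTANT) if z.shape[0]<600 else z[:600])
v=np.hstack(out)[:, :800];cv2.imwrite('pics/z10.png',v);print(v.shape)
E
python3 ov.py
```

```text
22.5 [0.39774556 0.45389824 0.41009363]
side changed px 0
top changed px 894
(600, 796, 3)
```

View pics/z10.png

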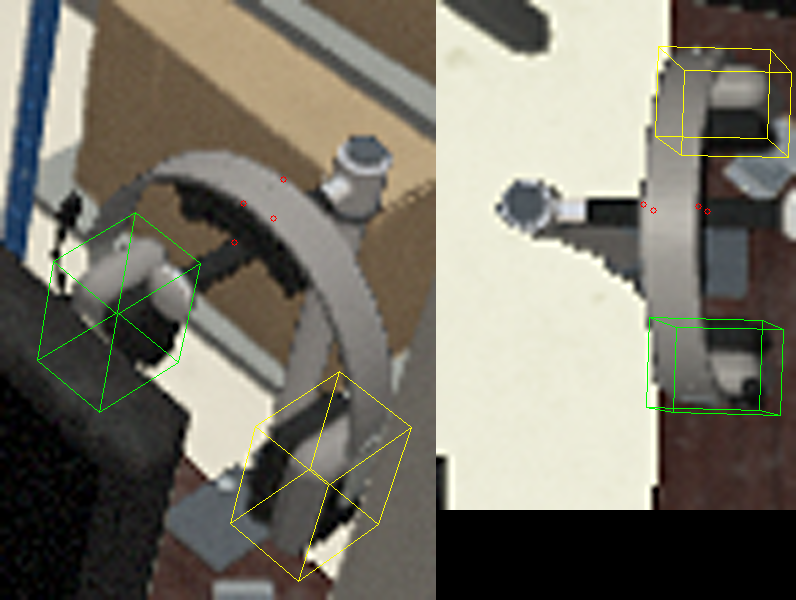

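```bash
python3 -c "
from cell import env
print(env.sign_off())"
```

```text
the job is handed in; nothing more can be done
None
```

The headset is hanging on the hanger arm by its headband, and I handed the job in at about 22.5 s of the 61 s allowed.

- **Hanger arm:** I pushed it with closed fingers round to its stop. There, 5 mm of commanded travel moved it only 0.4 mm and the force rose to about 16 N.
- **Headset:** I gripped it at the crown (28 mm wide), lifted it clear and turned it square to the bar. I then lowered it onto mid-sleeve in 1 mm steps. Contact came at the predicted height and pressed about 6 N on the bar. I eased that off, opened the fingers slowly and moved the gripper away.
- **Last checks:** An upright, square model drawn over the side and top pictures fits the hanging headset, with one cup on each side and the pad on the sleeve. The side picture did not change over the last second. The top picture did change, because the robot arm moved through it, so it says nothing about stillness.
- **Not measured:** I did not re-measure the other things on the desk after the move. The robot worked well above them, and those in the last pictures look unmoved.

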